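Inspect the next headset socket with the hand scope

TASK

Headset sockets are being looked over one by one: press shut the blue cap that was left open, flip the yellow socket's cap open until it leans back past upright, and leave the green one shut. Only then lift the inspection scope out of its stand, carry it over the tops of the radios in the charger and finish still holding it in the gripper: motionless and upright, its lens centred over the open yellow socket about a centimetre above the rim, touching nothing. Never let the scope touch the box, its sockets or caps, and do not disturb the radios or the spare battery.

Things in the scene. Friction and masses are not known exactly. Their poses are not given: they have to be found in the camera images.
- headset_box: Headset breakout box: dark metal, fixed, 110 (x) x 240 (y) x 55 mm high, three capped sockets in a row on top at y = -65, 0, +65 mm (which colour is where varies), caps hinged on their +x side. Origin: centre of its underside; z up. A cable gland sticks out 30 mm at its -y end.
- socket_yellow: Round yellow-collared socket fixed on the headset box. To be inspected. Origin: centre of its underside on the box's top, 55 mm above the desk; z up, x and y parallel to the box's. Flange 36 mm square, 3 mm thick; shell 28 mm outside, 22 mm inside, rim at z = 14 mm, pins inside. Its cap's hinge lies at x = +20, z = 16 mm, along y.
- socket_blue: Round blue-collared socket fixed on the headset box. Its cap was left open. Origin: centre of its underside on the box's top, 55 mm above the desk; z up, x and y parallel to the box's. Flange 36 mm square, 3 mm thick; shell 28 mm outside, 22 mm inside, rim at z = 14 mm, pins inside. Its cap's hinge lies at x = +20, z = 16 mm, along y.
- socket_green: Round green-collared socket fixed on the headset box. Its cap is shut. Origin: centre of its underside on the box's top, 55 mm above the desk; z up, x and y parallel to the box's. Flange 36 mm square, 3 mm thick; shell 28 mm outside, 22 mm inside, rim at z = 14 mm, pins inside. Its cap's hinge lies at x = +20, z = 16 mm, along y.
- cap_yellow (a joint): Angle (rad) of the yellow cap: 0 shut, 1.57 upright, 2.2 stop, leaning to the socket's +x. Starts shut. Friction hinge, 0.015 N m, no latch: stays where left. Shut, in its socket's frame: disc 34 mm across centred on the socket, z 14.5 to 26.5 mm, and a thumb tab 13 mm wide, z 17.5 to 22.5 mm, out to x = -34 mm. Hinge at x = +20, z = 16 mm, along y.
- cap_blue (a joint): Angle (rad) of the blue cap: 0 shut, 1.57 upright, 2.2 stop, leaning to the socket's +x. Starts open, 1.7 to 2.05. Friction hinge, 0.015 N m, no latch: stays where left. Shut, in its socket's frame: disc 34 mm across centred on the socket, z 14.5 to 26.5 mm, and a thumb tab 13 mm wide, z 17.5 to 22.5 mm, out to x = -34 mm. Hinge at x = +20, z = 16 mm, along y.
- cap_green (a joint): Angle (rad) of the green cap: 0 shut, 1.57 upright, 2.2 stop, leaning to the socket's +x. Starts shut. Friction hinge, 0.015 N m, no latch: stays where left. Shut, in its socket's frame: disc 34 mm across centred on the socket, z 14.5 to 26.5 mm, and a thumb tab 13 mm wide, z 17.5 to 22.5 mm, out to x = -34 mm. Hinge at x = +20, z = 16 mm, along y.
- scope: Cordless inspection scope, loose, 95 to 170 g, 125 mm long, white and round with a black band and an orange ring; stands lens down in its stand. Origin: centre of its lens end; z along its axis, lens to tail. Nose 22 mm across up to z = 22 mm, widening to the 33 mm body from z = 40 to 120 mm.
- scope_stand: Stand of the scope, fixed: dark round foot 90 mm across with a black cup (43 mm outside, 37 mm inside, rim 58 mm above the desk). Origin: centre of its underside. The lens end stands on the cup's floor 8 mm above the desk; the scope's upper 75 mm show above the rim.
- charger: Three-bay desktop charger, black, fixed, 250 (x) x 85 (y) x 50 mm, between the stand and the headset box, with a radio in each bay (pockets 78 mm apart along x, 38 mm deep). Origin: centre of its underside.
- radio_1: Handheld radio (black, 54 x 34 x 115 mm, with a stub antenna to 158 mm above its foot) standing loose in the charger; origin: centre of its foot, z up. Bystander: its antenna tip stands 170 mm above the desk.
- radio_2: Handheld radio (black, 54 x 34 x 115 mm, with a stub antenna to 158 mm above its foot) standing loose in the charger; origin: centre of its foot, z up. Bystander: its antenna tip stands 170 mm above the desk.
- radio_3: Handheld radio (black, 54 x 34 x 115 mm, with a stub antenna to 158 mm above its foot) standing loose in the charger; origin: centre of its foot, z up. Bystander: its antenna tip stands 170 mm above the desk.
- battery: Spare radio battery lying on the desk, loose, 90 x 54 x 22 mm, grey with a white patch; origin: centre of its underside. Bystander.
There are look-alikes about, which are no part of the job. There is more than one size of the scope; the one meant has the size given above.

How it is judged:
By the outcome, as a careful person would: the job done as asked, in the order asked, and still so for the second after the job is handed in, while the arm keeps its last pose, push and grip.
It also fails if it takes over 69 s, if anything falls off the work surface, if the arm or the gripper's body presses on something with over 40 N, if the wrist force passes 120 N, or if a joint passes its speed limit or range.

ROBOT

A 6-joint arm with a two-finger parallel gripper is mounted at the origin on the work surface. World frame = base frame: x ahead of the robot, y to its left, z up, the work surface at z = 0. Lengths are in mm, angles in rad, forces in N, time in s.
With the tool pointing down it reaches from about 350 to 875 mm from the base axis. Payload 4.2 kg.
Tool frame: the origin (TCP) lies between the finger pads; the fingertips stand r.tip_extent ahead of it and the grasp point (between the pads) lies 3 mm ahead of it (r.tip_extent is the distance from the TCP to the fingertips, in mm); z points along the fingers, y is the line along which they close (so a half turn about z gives the same grasp; the last joint's range is limited). The gripper opens to 85 mm and grips with 20 to 120 N. Pads are 22 mm wide; open, the fingers measure 114 mm over their backs; the gripper's body (76 mm by 85 mm) begins 54 mm behind the grasp point. The pads swing forward as they close: fully open they stand 13 mm farther back than shut.
Start: joints at [-0.886, 0.385, 0.008, 0, -1.194, -0.259], TCP at [258.168, -569.165, 253.312] pointing down, gripper open.
Joint ranges: [-3.14, 3.14], [-1.21, 2.06], [-1.07, 1.41], [-3.16, 2.05], [-2.99, -0.16], [-3.1, 3.1]. Speed limits (rad/s): [2.79, 2.79, 3.14, 3.14, 3.14, 3.14].

INTERFACE

Orientations are given as [roll, pitch, yaw] about the fixed x, y, z axes, in that order (R = Rz(yaw) Ry(pitch) Rx(roll)).
In Python, from rig import r gives the robot as it stands. The module is installed in compiled form; this text tells all that it offers.
- The arm moves only by the tool servo_tool, never from a script. Its argument "rows" is a list of rows, each an object with "angular": the turn, a rotation vector about the tool's x, y, z in degrees, a list of three; "delta_pos": the shift along the tool's x, y, z in m, a list of three; "grip": the opening, from 0 (shut) to 1 (fully open). A call has 1 to 8 rows; each row is the pose to reach, as a shift and turn from the pose commanded when the call began, along the tool's axes at that moment; what a row does not reach only later rows make up. A row lasts 1/10 s, in which the tool goes at most 50 mm and 8.59 degrees, less where a joint would pass 70% of its speed; a pose out of reach is approached as far as the arm can. A call with a gripper value outside its range is refused whole. The fingers move at their own pace and stop on an object; "newtons" is the grip in N (left out, the last holds). Time passes only in rows, so rows that repeat a pose let the fingers close. It gives the time, the measured TCP pose, the force, the opening and the grip force at its end, in the units of the state.
- r.state(): the state, without advancing time (a new reading comes with each control period).
- r.camera(name): name is "scene" or "side" or "wrist"; returns a dict with "image" (384x512x3 uint8, blue, green, red), "fx", "fy", "cx", "cy" (pixels), "cam_to_world" (4x4, takes a point from camera to world coordinates). Camera axes: x right, y down, z forward; pixel columns grow to the right and rows downward; lengths in mm; the calibration is good to about 2 mm. A picture is of the moment at which its call begins. There is no depth.
- r.sign_off(): hands the job in; it is judged then, once.
The state is a dict: "time_s": time; "q": joint angles; "qd": joint speeds; "joint_torque": joint torques, N m; "tool_pos": TCP position; "orientation": TCP orientation; "force": force on the tool from outside, world axes, zero at the start; "moment": the same for the moment, N m; "width": finger opening in mm; "gripper_force": force on a finger pad.
Only numpy, scipy, OpenCV 4.12 (cv2) and the standard library are available. Lean on these libraries where they do the work, as an engineer would, in place of code of your own. Each camera call takes 0.05 s, during which the arm holds its last target. There are 200 camera calls.

## Working session

There is one attempt and no reset: what is moved stays moved. The work goes in short steps, Python scripts to look and compute and a tool call to move; the robot and the scene stay as the last step left them, time stands still between calls to the robot, and variables do not carry over. Pictures are saved under pics/ and viewed, at most 10 in all, crops included, and the job is handed in when it is done.

Besides the shell and the picture viewer there is one more tool, called in YAML: its name, and indented under it one key for each argument. servo_tool: Moves the arm, as the interface text tells. Its arguments: {"type":"object","properties":{"rows":{"type":"array"},"newtons":{"type":"number"}},"required":["rows"]}

```bash
mkdir -p pics; cat > h.py <<'E'
from rig import r
import numpy as np, cv2, pickle
def snap(n,f):
    c=r.camera(n); cv2.imwrite(f'pics/{f}.png',c['image']); pickle.dump(c,open(f'pics/{f}.pkl','wb')); return c
def load(f): return pickle.load(open(f'pics/{f}.pkl','rb'))
def ray(c,u,v):
    T=np.array(c['cam_to_world']); d=T[:3,:3]@[(u-c['cx'])/c['fx'],(v-c['cy'])/c['fy'],1]
    return T[:3,3],d/np.linalg.norm(d)
def atz(c,u,v,z):
    o,d=ray(c,u,v); return o+d*(z-o[2])/d[2]
def tri(*obs):
    A=np.zeros((3,3));b=np.zeros(3)
    for c,u,v in obs:
        o,d=ray(c,u,v);P=np.eye(3)-np.outer(d,d);A+=P;b+=P@o
    x=np.linalg.solve(A,b); return x,[np.linalg.norm((np.eye(3)-np.outer(ray(*k)[1],ray(*k)[1]))@(x-ray(*k)[0])) for k in obs]
def proj(c,p):
    T=np.linalg.inv(c['cam_to_world']);q=T[:3,:3]@p+T[:3,3]; return c['fx']*q[0]/q[2]+c['cx'],c['fy']*q[1]/q[2]+c['cy']
E
python3 - <<'E'
from h import *
a=snap('scene','s0');b=snap('side','d0');w=snap('wrist','w0')
for c in(a,b,w): print(np.round(c['cam_to_world'],3).tolist(),c['fx'])
cv2.imwrite('pics/m.png',cv2.resize(a['image'],(800,600),interpolation=cv2.INTER_CUBIC))
cv2.imwrite('pics/m2.png',cv2.resize(b['image'],(800,600),interpolation=cv2.INTER_CUBIC))
print(r.state(),r.tip_extent)
E
```

```text
[[-0.858, 0.363, -0.363, 881.392], [0.513, 0.589, -0.625, 437.345], [-0.013, -0.723, -0.691, 633.434], [0.0, 0.0, 0.0, 1.0]] 394.5055050037772
[[-0.778, -0.341, 0.527, 48.126], [-0.627, 0.45, -0.636, 591.762], [-0.02, -0.825, -0.564, 667.437], [0.0, 0.0, 0.0, 1.0]] 496.9757016024907
[[-0.412, 0.865, 0.287, 183.925], [0.911, 0.39, 0.132, -603.735], [0.002, 0.316, -0.949, 373.126], [0.0, 0.0, 0.0, 1.0]] 296.26493721441636
{'time_s': 0.15, 'q': array([-8.86392524e-01,  3.85376086e-01,  6.97480161e-03, -3.09947672e-04,
       -1.19400462e+00, -2.58588419e-01]), 'qd': array([-0.0005683 , -0.00056636,  0.003842  ,  0.000658  , -0.00071996,
       -0.00101266]), 'joint_torque': array([-3.30500761e-04, -3.92678225e+01,  1.88583219e+01,  4.18868512e+00,
       -3.40134357e-03, -1.57750943e-06]), 'tool_pos': array([ 258.00896768, -568.83662007,  252.49513226]), 'orientation': array([ 3.13996293e+00, -1.33153532e-04, -2.71589144e+00]), 'force': array([ 0.60024328, -0.6884777 , -0.15778765]), 'moment': array([-0.01649229, -0.0284618 ,  0.01167875]), 'gripper_force': 0.0, 'width': 85.31725533644746} 22.0
```

View pics/m.png

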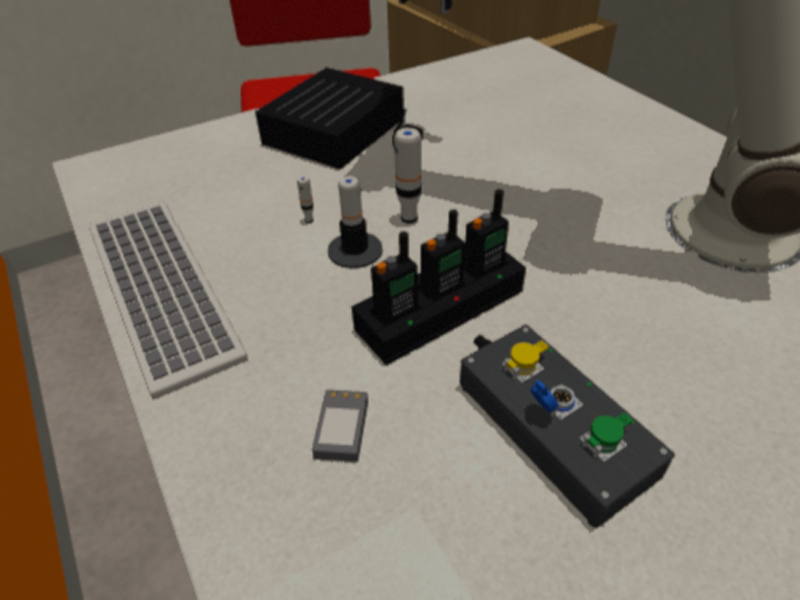

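View pics/m2.png

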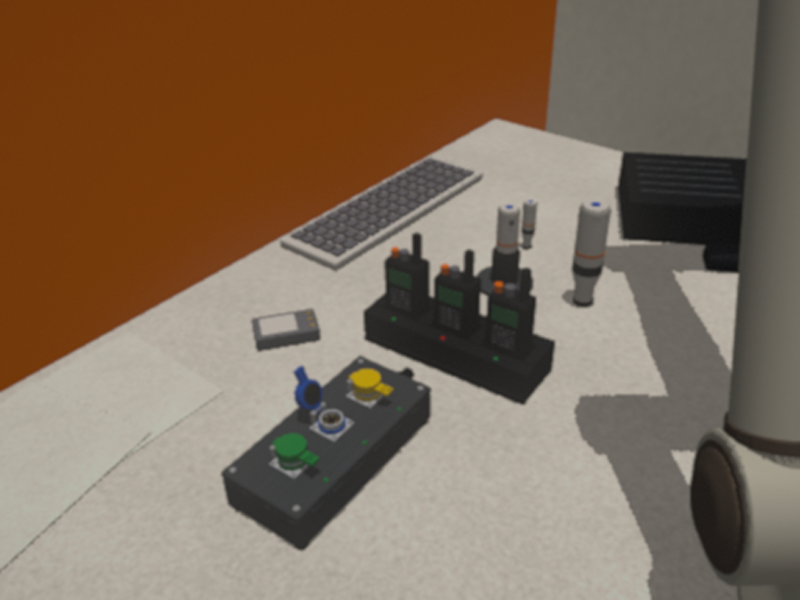

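The scene picture (800x600 px) shows the yellow shut cap at (525,353), the blue open cap at (545,393) with its socket at (565,397), and the green shut cap at (607,432).
There are three candidate scopes: small at (305,200), the one in the stand at (350,200), and large at (408,170). The stand one fits because it stands lens down in the cup with the orange ring visible. I'll measure it to confirm.

```bash
python3 - <<'E'
from h import *
from scipy.optimize import least_squares
a=load('s0');b=load('d0');k=.64
P=dict(yel=((525,352),(366,378)),grn=((607,431),(291,446)),blurim=((565,397),(331,421)),tail=((350,183),(508,208)),bigtail=((408,132),(595,205)),smalltail=((305,180),(530,202)),
 standrim=((353,221),(506,250)),ant1=((404,235),(417,236)),ant2=((453,212),(469,252)),ant3=((498,192),(525,271)),
 s1=((527,331),(420,387)),s2=((664,450),(296,508)),s3=((604,495),(233,470)),s4=((471,360),(362,362)),bat=((341,425),(285,325)),bluetab=((536,383),(297,371)))
for n,(p,q) in P.items():
    x,e=tri((a,p[0]*k,p[1]*k),(b,q[0]*k,q[1]*k)); print(n,x.round(1),np.round(e,1))
for c,pp in ((a,(350,195)),(b,(508,232))):
    u,v=int(pp[0]*k),int(pp[1]*k)
    i=c['image'][v-40:v+40,u-40:u+53]; cv2.imwrite(f'pics/c{c["fx"]:.0f}.png',cv2.resize(i,None,fx=8,fy=7.4,interpolation=cv2.INTER_CUBIC)[:600,:800])
ims=[]
for c,(x0,y0,x1,y1) in((a,(180,65,300,185)),(b,(280,115,400,235))):
    ims.append(cv2.resize(c['image'][y0:y1,x0:x1],(400,400),interpolation=cv2.INTER_CUBIC))
cv2.imwrite('pics/crop1.png',np.hstack(ims))
E
```

```text
yel [520.4  86.7  80.9] [0.4 0.4]
grn [513.6 216.5  77.4] [0.9 0.9]
blurim [514.7 154.2  66.4] [0.2 0.2]
tail [ 563.4 -279.9  131.1] [1.5 1.5]
bigtail [ 443.9 -311.2  162.6] [0.6 0.6]
smalltail [ 591.7 -394.9   83.7] [1.8 1.8]
standrim [ 563.2 -282.2   59.7] [0.9 0.9]
ant1 [582.1 -89.2 166.6] [0.9 0.9]
ant2 [505.3 -95.4 168. ] [0.5 0.5]
ant3 [ 428.7 -101.7  167. ] [0. 0.]
s1 [478.1  41.3  55.8] [1.8 1.8]
s2 [465.1 258.9  56.1] [0.3 0.3]
s3 [555.7 263.3  54. ] [0.2 0.2]
s4 [566.6  43.6  52.9] [0.4 0.4]
bat [737.4  18.4  16.1] [2.9 2.9]
bluetab [561.6 151.7 115.7] [2.4 2.4]
```

View pics/crop1.png

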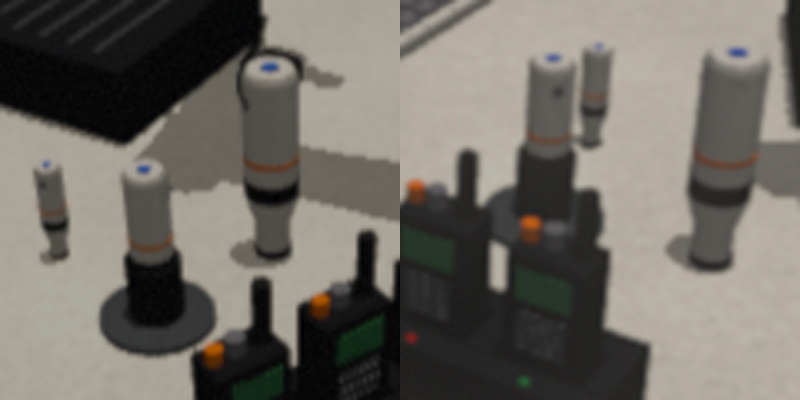

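The stand scope's tail measures z≈131, which agrees with 125 mm plus the 8 mm floor. Its tail is at about (144,170) in the left crop, and the crop shows it in the cup, so it is the right one. The small and large ones have tails at z 84 and 163. I'll move above the box with the fingers shut and the tool's y along the box's y.

servo_tool:
  rows:
    - {"angular": [0, 0, 21.4], "delta_pos": [-0.599, 0.518, 0], "grip": 0}
    - {"angular": [0, 0, 21.4], "delta_pos": [-0.599, 0.518, 0], "grip": 0}
    - {"angular": [0, 0, 21.4], "delta_pos": [-0.599, 0.518, 0], "grip": 0}
    - {"angular": [0, 0, 21.4], "delta_pos": [-0.599, 0.518, 0], "grip": 0}
    - {"angular": [0, 0, 21.4], "delta_pos": [-0.599, 0.518, 0], "grip": 0}
    - {"angular": [0, 0, 21.4], "delta_pos": [-0.599, 0.518, 0], "grip": 0}
    - {"angular": [0, 0, 21.4], "delta_pos": [-0.599, 0.518, 0], "grip": 0}
    - {"angular": [0, 0, 21.4], "delta_pos": [-0.599, 0.518, 0], "grip": 0}

```text
time_s: 0.95
tool_pos: [424.0, -208.3, 253.4]
orientation: [3.142, 0.0, -3.089]
force: [1.4, -1.8, 0.5]
width: -0.2
gripper_force: 0.0
```

```bash
cat >> h.py <<'E'
from scipy.spatial.transform import Rotation as Ro
def go(p,rpy=(np.pi,0,-3.089)):
    s=r.state();R=Ro.from_euler('xyz',s['orientation']);
    print('t',round(s['time_s'],2),'pos',s['tool_pos'].round(1),'ori',s['orientation'].round(3),'F',s['force'].round(1),'w',round(s['width'],1),'gf',round(s['gripper_force'],1))
    print('delta',(R.inv().apply(np.array(p)-s['tool_pos'])/1000).round(4),'ang',np.degrees((R.inv()*Ro.from_euler('xyz',rpy)).as_rotvec()).round(2))
E
python3 -c "
from h import *
go((590,150,250))"
```

```text
t 0.95 pos [ 424.  -208.3  253.4] ori [ 3.142  0.    -3.089] F [ 1.4 -1.8  0.5] w -0.2 gf 0.0
delta [-0.1844  0.3492  0.0035] ang [ 0.    0.01 -0.02]
```

servo_tool:
  rows:
    - {"angular": [0, 0, 0], "delta_pos": [-0.184, 0.349, 0], "grip": 0}
    - {"angular": [0, 0, 0], "delta_pos": [-0.184, 0.349, 0], "grip": 0}
    - {"angular": [0, 0, 0], "delta_pos": [-0.184, 0.349, 0], "grip": 0}
    - {"angular": [0, 0, 0], "delta_pos": [-0.184, 0.349, 0], "grip": 0}
    - {"angular": [0, 0, 0], "delta_pos": [-0.184, 0.349, 0], "grip": 0}
    - {"angular": [0, 0, 0], "delta_pos": [-0.184, 0.349, 0], "grip": 0}
    - {"angular": [0, 0, 0], "delta_pos": [-0.184, 0.349, 0], "grip": 0}
    - {"angular": [0, 0, 0], "delta_pos": [-0.184, 0.349, 0], "grip": 0}

```text
time_s: 1.75
tool_pos: [589.7, 150.2, 253.0]
orientation: [-3.141, -0.0, -3.088]
force: [0.6, -0.1, -0.1]
width: -0.1
gripper_force: 0.0
```

```bash
python3 -c "
from h import *
c=snap('wrist','w1'); cv2.imwrite('pics/w1b.png',cv2.resize(c['image'],(800,600),interpolation=cv2.INTER_CUBIC))
go((590,150,250))"
```

```text
t 1.8 pos [592.6 155.1 252.1] ori [ 3.141e+00  3.000e-03 -3.085e+00] F [4.4 3.1 0.5] w -0.1 gf 0.0
delta [ 0.0029 -0.005   0.0021] ang [0.06 0.15 0.26]
```

View pics/w1b.png

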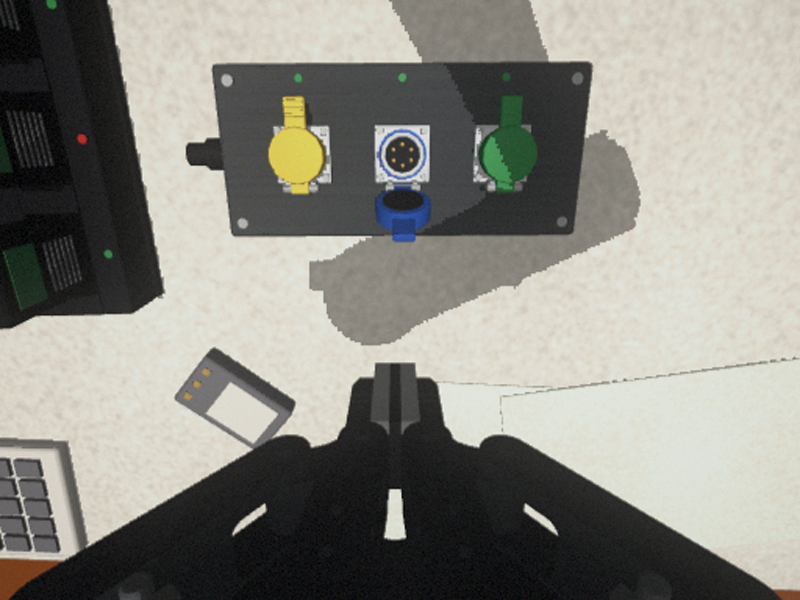

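The wrist view shows the yellow cap at (297,155), the blue socket rim at (402,154) with its open cap at (403,210), the green cap at (508,153), and the box's top corners at (214,65), (592,63), (574,234) and (234,235).

```bash
python3 - <<'E'
from h import *
c=load('w1');k=.64
print(np.round(c['cam_to_world'],3).tolist())
q=[atz(c,u*k,v*k,55)[:2] for u,v in((214,65),(592,63),(574,234),(234,235))]
s=[atz(c,u*k,v*k,55)[:2] for u,v in((226,80),(577,78),(561,221),(242,223))]
for z in(q,s):print(np.round(z,1).tolist(),np.mean(z,0).round(1), 'yaw',[np.arctan2(-(z[j]-z[i])[0],(z[j]-z[i])[1]).round(4) for i,j in((0,1),(3,2))],np.linalg.norm(z[1]-z[0]),np.linalg.norm(z[2]-z[1]))
print('blue rim',atz(c,402*k,154.5*k,69),'yel',atz(c,296.5*k,155*k,81.5),'grn',atz(c,508.5*k,153*k,81.5),'bluetab',atz(c,403*k,240*k,118))
a=load('s0');b=load('d0')
for n,w,p,d in(('blue',(402,154.5),(565,397),(331,421)),('yel',(296.5,155),(525,352),(366,378)),('grn',(508.5,153),(607,431),(291,446))):
  print(n,tri((c,w[0]*k,w[1]*k),(a,p[0]*k,p[1]*k),(b,d[0]*k,d[1]*k)))
go((592,149.5,160))
E
```

```text
[[-0.052, 0.948, 0.315, 508.459], [0.999, 0.049, 0.016, 144.732], [-0.001, 0.316, -0.949, 373.808], [0.0, 0.0, 0.0, 1.0]]
[[470.4, 29.9], [457.1, 265.1], [564.5, 272.6], [577.5, 36.2]] [517.4 151. ] yaw [np.float64(0.0565), np.float64(0.0549)] 235.53249116783675 107.63450199695298
[[478.6, 36.9], [466.1, 257.3], [556.0, 262.1], [568.8, 42.2]] [517.4 149.6] yaw [np.float64(0.0569), np.float64(0.0582)] 220.7541227124689 90.03016790117637
blue rim [517.34342442 149.82644442  69.        ] yel [520.5746637   85.85045937  81.5       ] grn [512.7795827  213.85441937  81.5       ] bluetab [561.77025441 152.18469997 118.        ]
blue (array([515.85400754, 152.19162481,  65.03646369]), [np.float64(2.803725310423862), np.float64(2.504349431231216), np.float64(0.6239344307401841)])
yel (array([520.48348367,  86.2443492 ,  80.66960346]), [np.float64(0.5632613120097996), np.float64(0.3544508904149862), np.float64(0.62095465665349)])
grn (array([513.28714136, 215.82608413,  76.76597242]), [np.float64(0.9363602661674646), np.float64(1.3019015745185807), np.float64(0.9083934739329326)])
t 1.8 pos [592.6 155.1 252.1] ori [ 3.141e+00  3.000e-03 -3.085e+00] F [4.4 3.1 0.5] w -0.1 gf 0.0
delta [ 0.0012 -0.0057  0.0921] ang [0.06 0.15 0.26]
```

servo_tool:
  rows:
    - {"angular": [0, 0, 0], "delta_pos": [0, 0, 0.045], "grip": 0}
    - {"angular": [0, 0, 0], "delta_pos": [0, 0, 0.09], "grip": 0}
    - {"angular": [0, 0, 0], "delta_pos": [0, 0, 0.133], "grip": 0}
    - {"angular": [0, 0, 0], "delta_pos": [0, 0, 0.133], "grip": 0}
    - {"angular": [0, 0, 0], "delta_pos": [0.01, 0, 0.133], "grip": 0}
    - {"angular": [0, 0, 0], "delta_pos": [0.02, 0, 0.133], "grip": 0}
    - {"angular": [0, 0, 0], "delta_pos": [0.03, 0, 0.133], "grip": 0}
    - {"angular": [0, 0, 0], "delta_pos": [0.04, 0, 0.133], "grip": 0}

```text
time_s: 2.6
tool_pos: [549.5, 146.2, 122.8]
orientation: [3.14, 0.004, -3.089]
force: [0.9, -0.8, 1.2]
width: 0.2
gripper_force: 0.5
```

servo_tool:
  rows:
    - {"angular": [0, 0, 0], "delta_pos": [0.008, 0, 0], "grip": 0}
    - {"angular": [0, 0, 0], "delta_pos": [0.016, 0, 0], "grip": 0}
    - {"angular": [0, 0, 0], "delta_pos": [0.024, 0, 0], "grip": 0}
    - {"angular": [0, 0, 0], "delta_pos": [0.032, 0, 0], "grip": 0}
    - {"angular": [0, 0, 0], "delta_pos": [0.034, 0, 0.003], "grip": 0}
    - {"angular": [0, 0, 0], "delta_pos": [0.034, 0, 0.007], "grip": 0}
    - {"angular": [0, 0, 0], "delta_pos": [0.034, 0, 0.011], "grip": 0}
    - {"angular": [0, 0, 0], "delta_pos": [0.034, 0, 0.014], "grip": 0}

```text
time_s: 3.4
tool_pos: [515.4, 143.9, 105.6]
orientation: [-3.141, -0.001, -3.09]
force: [-0.9, 0.2, 0.9]
width: 0.1
gripper_force: 0.3
```

```bash
python3 - <<'E'
from h import *
go((517,151,103.5))
a=snap('scene','s2');b=snap('side','d2')
cv2.imwrite('pics/s2c.png',np.hstack([cv2.resize(a['image'][190:350,280:440],(400,400)),cv2.resize(b['image'][200:360,130:290],(400,400))]))
E
```

```text
t 3.4 pos [515.4 143.9 105.6] ori [-3.141e+00 -1.000e-03 -3.090e+00] F [-0.9  0.2  0.9] w 0.1 gf 0.3
delta [-0.0019  0.007   0.0021] ang [-0.02 -0.04 -0.03]
```

View pics/s2c.png

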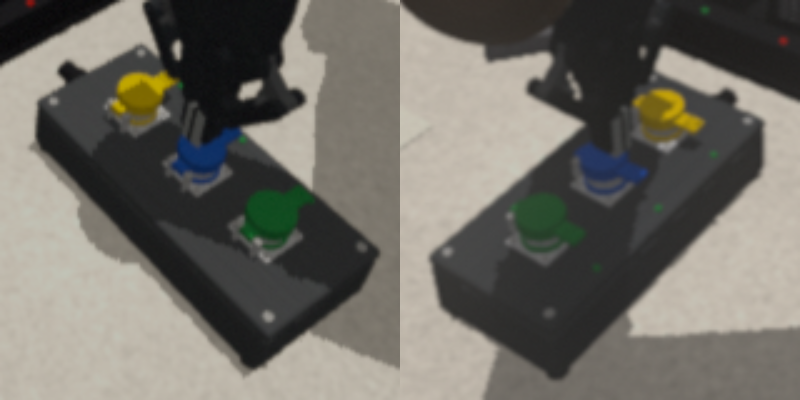

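The blue cap is almost shut under the fingers, at (200,155) on the left and (605,165) on the right. I'll press it down gently.

servo_tool:
  rows:
    - {"angular": [0, 0, 0], "delta_pos": [0, 0.005, 0.001], "grip": 0}
    - {"angular": [0, 0, 0], "delta_pos": [0, 0.005, 0.002], "grip": 0}
    - {"angular": [0, 0, 0], "delta_pos": [0, 0.005, 0.003], "grip": 0}
    - {"angular": [0, 0, 0], "delta_pos": [0, 0.005, 0.004], "grip": 0}
    - {"angular": [0, 0, 0], "delta_pos": [0, 0.005, 0.004], "grip": 0}

```text
time_s: 4.0
tool_pos: [515.3, 149.3, 103.5]
orientation: [3.141, 0.001, -3.089]
force: [-2.8, 1.0, 6.5]
width: -0.5
gripper_force: 3.4
```

servo_tool:
  rows:
    - {"angular": [0, 0, 0], "delta_pos": [0, 0, -0.04], "grip": 0.4}
    - {"angular": [0, 0, 0], "delta_pos": [0, 0, -0.06], "grip": 0.4}
    - {"angular": [0, 0, 0], "delta_pos": [0, 0, -0.06], "grip": 0.4}

```text
time_s: 4.3
tool_pos: [517.0, 149.9, 165.8]
orientation: [3.138, 0.007, -3.089]
force: [0.5, 0.6, -0.8]
width: 34.5
gripper_force: 0.0
```

```bash
python3 - <<'E'
from h import *
c=load('w1');k=.64
print('yel tab tip',atz(c,293.5*k,96*k,77.5))
snap('wrist','w2')
cv2.imwrite('pics/w2b.png',cv2.resize(load('w2')['image'],(800,600)))
go((490.6,84.3,150))
E
```

```text
yel tab tip [487.34153615  83.77301889  77.5       ]
t 4.35 pos [515.8 149.4 163.8] ori [ 3.140e+00  3.000e-03 -3.089e+00] F [ 0.  -0.1 -1.4] w 34.0 gf 0.0
delta [ 0.0286 -0.0637  0.0136] ang [ 0.11  0.19 -0.02]
```

View pics/w2b.png

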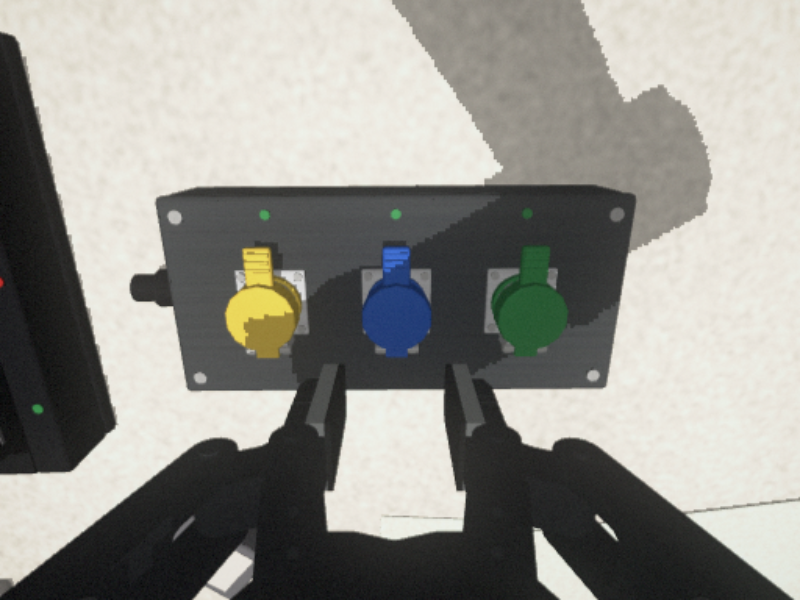

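The blue cap is shut at (397,315), flush like the green one. The yellow tab is at (257,265), with its tip agreeing with the box fit.

servo_tool:
  rows:
    - {"angular": [0, 0, 0], "delta_pos": [0.0297, -0.0636, 0.0], "grip": 0.4}
    - {"angular": [0, 0, 0], "delta_pos": [0.0297, -0.0636, 0.0], "grip": 0.4}
    - {"angular": [0, 0, 0], "delta_pos": [0.0297, -0.0636, 0.02], "grip": 0.4}
    - {"angular": [0, 0, 0], "delta_pos": [0.0297, -0.0636, 0.04], "grip": 0.4}
    - {"angular": [0, 0, 0], "delta_pos": [0.0297, -0.0636, 0.055], "grip": 0.4}
    - {"angular": [0, 0, 0], "delta_pos": [0.0297, -0.0636, 0.055], "grip": 0.4}

```text
time_s: 4.95
tool_pos: [486.8, 82.8, 104.6]
orientation: [-3.139, -0.006, -3.09]
force: [0.5, 0.2, -0.6]
width: 34.2
gripper_force: 0.0
```

```bash
python3 - <<'E'
from h import *
go((489.5,84.1,91.5))
E
```

```text
t 4.95 pos [486.8  82.8 104.6] ori [-3.139 -0.006 -3.09 ] F [ 0.5  0.2 -0.6] w 34.2 gf 0.0
delta [-0.0029  0.0012  0.0131] ang [-0.13 -0.36 -0.08]
```

servo_tool:
  rows:
    - {"angular": [0, 0, 0], "delta_pos": [0, 0, 0.005], "grip": 0.4}
    - {"angular": [0, 0, 0], "delta_pos": [0, 0, 0.01], "grip": 0.4}
    - {"angular": [0, 0, 0], "delta_pos": [0, 0, 0.013], "grip": 0.4}
    - {"angular": [0, 0, 0], "delta_pos": [0, 0, 0.013], "grip": 0.4}
    - {"angular": [0, 0, 0], "delta_pos": [0, 0, 0.013], "grip": 0.4}
    - {"angular": [0, 0, 0], "delta_pos": [0, 0, 0.013], "grip": 0.4}

```text
time_s: 5.55
tool_pos: [489.0, 84.0, 94.7]
orientation: [3.141, 0.001, -3.089]
force: [0.3, 0.3, 0.2]
width: 34.2
gripper_force: 0.0
```

servo_tool:
  rows:
    - {"angular": [0, 0, 0], "delta_pos": [0, 0, 0.003], "grip": 0.4}
    - {"angular": [0, 0, 0], "delta_pos": [0, 0, 0.003], "grip": 0.25}
    - {"angular": [0, 0, 0], "delta_pos": [0, 0, 0.003], "grip": 0.1}
    - {"angular": [0, 0, 0], "delta_pos": [0, 0, 0.003], "grip": 0.1}
    - {"angular": [0, 0, 0], "delta_pos": [0, 0, 0.003], "grip": 0.1}
    - {"angular": [0, 0, 0], "delta_pos": [0, 0, 0.003], "grip": 0.1}
  newtons: 20

```text
time_s: 6.15
tool_pos: [488.7, 84.1, 91.3]
orientation: [3.141, -0.0, -3.089]
force: [-0.5, 2.1, -0.0]
width: 12.2
gripper_force: 20.6
```

Pinched, at width 12.2 mm. I'll swing it along the hinge arc.

servo_tool:
  rows:
    - {"angular": [0, 0, 0], "delta_pos": [-0.0009, 0, -0.0065], "grip": 0.1}
    - {"angular": [0, 0, 0], "delta_pos": [-0.0026, 0, -0.0127], "grip": 0.1}
    - {"angular": [0, 0, 0], "delta_pos": [-0.0051, 0, -0.0188], "grip": 0.1}
    - {"angular": [0, 0, 0], "delta_pos": [-0.0083, 0, -0.0244], "grip": 0.1}
    - {"angular": [0, 0, 0], "delta_pos": [-0.0122, 0, -0.0297], "grip": 0.1}
    - {"angular": [0, 0, 0], "delta_pos": [-0.0167, 0, -0.0344], "grip": 0.1}
    - {"angular": [0, 0, 0], "delta_pos": [-0.0217, 0, -0.0385], "grip": 0.1}
    - {"angular": [0, 0, 0], "delta_pos": [-0.0273, 0, -0.0419], "grip": 0.1}

```text
time_s: 6.95
tool_pos: [515.9, 85.4, 133.3]
orientation: [3.141, -0.001, -3.09]
force: [-0.7, 4.4, -3.4]
width: 11.5
gripper_force: 19.5
```

servo_tool:
  rows:
    - {"angular": [0, 0, 0], "delta_pos": [-0.0059, 0, -0.0027], "grip": 0.1}
    - {"angular": [0, 0, 0], "delta_pos": [-0.0121, 0, -0.0047], "grip": 0.1}
    - {"angular": [0, 0, 0], "delta_pos": [-0.0185, 0, -0.0059], "grip": 0.1}
    - {"angular": [0, 0, 0], "delta_pos": [-0.025, 0, -0.0063], "grip": 0.1}
    - {"angular": [0, 0, 0], "delta_pos": [-0.0315, 0, -0.0058], "grip": 0.1}
    - {"angular": [0, 0, 0], "delta_pos": [-0.0379, 0, -0.0046], "grip": 0.1}
    - {"angular": [0, 0, 0], "delta_pos": [-0.0441, 0, -0.0025], "grip": 0.1}
    - {"angular": [0, 0, 0], "delta_pos": [-0.05, 0, 0.0003], "grip": 0.1}

```text
time_s: 7.75
tool_pos: [567.1, 88.3, 134.0]
orientation: [3.141, 0.002, -3.089]
force: [-2.0, 5.0, 1.9]
width: 11.5
gripper_force: 20.6
```

```bash
python3 - <<'E'
from h import *
go((489.5,84.1,91.5))
a=snap('scene','s3');b=snap('side','d3')
cv2.imwrite('pics/s3c.png',np.hstack([cv2.resize(a['image'][170:330,280:440],(400,400)),cv2.resize(b['image'][180:340,150:310],(400,400))]))
E
```

```text
t 7.75 pos [567.1  88.3 134. ] ori [ 3.141e+00  2.000e-03 -3.089e+00] F [-2.   5.   1.9] w 11.5 gf 20.6
delta [ 0.0777 -0.0001  0.0424] ang [0.02 0.09 0.01]
```

View pics/s3c.png

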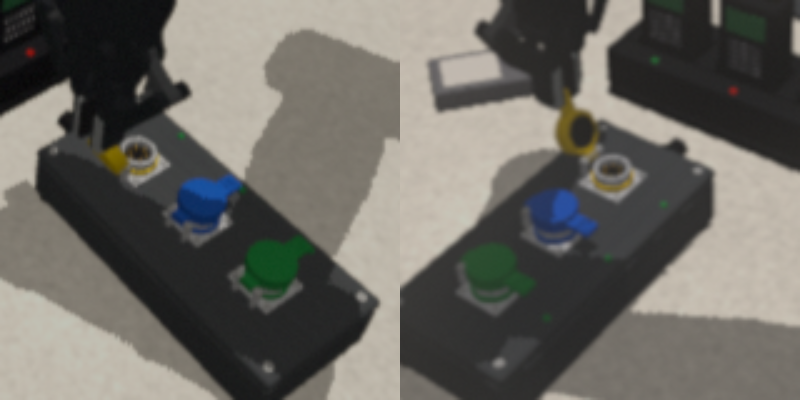

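The yellow cap leans back past upright at (115,158) left and (575,125) right, and its socket is open. I'll release it and rise, then go over to the scope.

servo_tool:
  rows:
    - {"angular": [0, 0, 0], "delta_pos": [0, 0, 0], "grip": 0.35}
    - {"angular": [0, 0, 0], "delta_pos": [0, 0, 0], "grip": 0.35}
    - {"angular": [0, 0, 0], "delta_pos": [0, 0, 0], "grip": 0.35}
    - {"angular": [0, 0, 0], "delta_pos": [0, 0, -0.03], "grip": 0.35}
    - {"angular": [0, 0, 0], "delta_pos": [0, 0, -0.07], "grip": 0.35}
    - {"angular": [0, 0, 0], "delta_pos": [0, 0, -0.11], "grip": 0.35}
    - {"angular": [0, 0, 0], "delta_pos": [0, 0, -0.14], "grip": 0.35}

```text
time_s: 8.55
tool_pos: [566.2, 87.4, 275.9]
orientation: [-3.141, 0.003, -3.089]
force: [0.4, -0.6, -0.6]
width: 30.0
gripper_force: 0.0
```

```bash
python3 - <<'E'
from h import *
go((563,-281,274))
E
```

```text
t 8.55 pos [566.2  87.4 275.9] ori [-3.141e+00  3.000e-03 -3.089e+00] F [ 0.4 -0.6 -0.6] w 30.0 gf 0.0
delta [ 0.0224 -0.3677  0.0019] ang [-0.01  0.15 -0.02]
```

servo_tool:
  rows:
    - {"angular": [0, 0, 0], "delta_pos": [0.022, -0.367, 0], "grip": 1}
    - {"angular": [0, 0, 0], "delta_pos": [0.022, -0.367, 0], "grip": 1}
    - {"angular": [0, 0, 0], "delta_pos": [0.022, -0.367, 0], "grip": 1}
    - {"angular": [0, 0, 0], "delta_pos": [0.022, -0.367, 0], "grip": 1}
    - {"angular": [0, 0, 0], "delta_pos": [0.022, -0.367, 0], "grip": 1}
    - {"angular": [0, 0, 0], "delta_pos": [0.022, -0.367, 0], "grip": 1}
    - {"angular": [0, 0, 0], "delta_pos": [0.022, -0.367, 0], "grip": 1}
    - {"angular": [0, 0, 0], "delta_pos": [0.022, -0.367, 0], "grip": 1}

```text
time_s: 9.35
tool_pos: [561.9, -284.0, 272.4]
orientation: [-3.141, -0.002, -3.094]
force: [-0.7, 0.9, -0.4]
width: 85.2
gripper_force: 0.0
```

servo_tool:
  rows:
    - {"angular": [0, 0, 0], "delta_pos": [0, 0, 0], "grip": 1}
    - {"angular": [0, 0, 0], "delta_pos": [0, 0, 0], "grip": 1}
    - {"angular": [0, 0, 0], "delta_pos": [0, 0, 0], "grip": 1}

```text
time_s: 9.65
tool_pos: [563.2, -278.5, 273.1]
orientation: [3.141, -0.0, -3.088]
force: [-0.7, 0.8, 0.3]
width: 85.6
gripper_force: 0.0
```

```bash
python3 - <<'E'
from h import *
c=snap('wrist','w4'); snap('scene','s4'); snap('side','d4')
cv2.imwrite('pics/w4b.png',cv2.resize(c['image'],(800,600)))
go((563,-281,274))
E
```

```text
t 9.8 pos [ 563.4 -278.4  273.3] ori [-3.142  0.    -3.087] F [ 0.5 -0.3  0.1] w 85.4 gf 0.0
delta [ 0.0006 -0.0025 -0.0007] ang [-0.    0.02  0.1 ]
```

View pics/w4b.png

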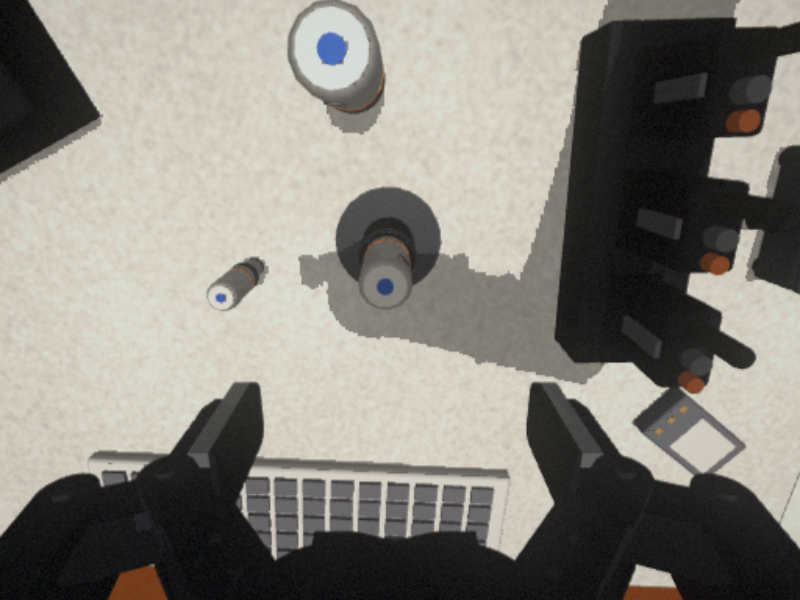

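The wrist view shows the scope in its stand, with the blue tail dot at (385,287) and the foot centre near (388,238). The small scope at (220,297) and the large one at (332,48) are the look-alikes.

```bash
python3 - <<'E'
from h import *
c=load('w4');a=load('s0');b=load('d0');k=.64
print(tri((c,385*k,287*k),(a,350*k,182*k),(b,508*k,207*k)),atz(c,385*k,287*k,133),'foot',atz(c,388.5*k,239*k,6))
x=atz(c,385*k,287*k,133)
go((x[0],x[1],106))
E
```

```text
(array([ 564.29607857, -283.55133809,  131.18879471]), [np.float64(2.1958249705538253), np.float64(3.1439481732448593), np.float64(1.3245222511175991)]) [ 565.06730661 -285.32502576  133.        ] foot [ 562.63206279 -284.94386312    6.        ]
t 9.8 pos [ 563.4 -278.4  273.3] ori [-3.142  0.    -3.087] F [ 0.5 -0.3  0.1] w 85.4 gf 0.0
delta [-0.0012 -0.007   0.1673] ang [-0.    0.02  0.1 ]
```

servo_tool:
  rows:
    - {"angular": [0, 0, 0], "delta_pos": [-0.0005, -0.0056, 0.02], "grip": 1}
    - {"angular": [0, 0, 0], "delta_pos": [-0.0005, -0.0056, 0.06], "grip": 1}
    - {"angular": [0, 0, 0], "delta_pos": [-0.0005, -0.0056, 0.1], "grip": 1}
    - {"angular": [0, 0, 0], "delta_pos": [-0.0005, -0.0056, 0.13], "grip": 1}
    - {"angular": [0, 0, 0], "delta_pos": [-0.0005, -0.0056, 0.155], "grip": 1}
    - {"angular": [0, 0, 0], "delta_pos": [-0.0005, -0.0056, 0.17], "grip": 1}
    - {"angular": [0, 0, 0], "delta_pos": [-0.0005, -0.0056, 0.17], "grip": 1}
    - {"angular": [0, 0, 0], "delta_pos": [-0.0005, -0.0056, 0.17], "grip": 1}

```text
time_s: 10.6
tool_pos: [564.6, -284.9, 103.6]
orientation: [-3.141, 0.001, -3.088]
force: [-0.6, -0.0, -0.3]
width: 85.2
gripper_force: 0.0
```

servo_tool:
  rows:
    - {"angular": [0, 0, 0], "delta_pos": [0, 0, 0], "grip": 0.6}
    - {"angular": [0, 0, 0], "delta_pos": [0, 0, 0], "grip": 0.45}
    - {"angular": [0, 0, 0], "delta_pos": [0, 0, 0], "grip": 0.42}
    - {"angular": [0, 0, 0], "delta_pos": [0, 0, 0], "grip": 0.39}
    - {"angular": [0, 0, 0], "delta_pos": [0, 0, 0], "grip": 0.3}
    - {"angular": [0, 0, 0], "delta_pos": [0, 0, 0], "grip": 0.3}
    - {"angular": [0, 0, 0], "delta_pos": [0, 0, 0], "grip": 0.3}
    - {"angular": [0, 0, 0], "delta_pos": [0, 0, 0], "grip": 0.3}
  newtons: 30

```text
time_s: 11.4
tool_pos: [564.4, -285.3, 103.7]
orientation: [-3.141, 0.001, -3.089]
force: [-0.4, 2.2, 5.9]
width: 32.3
gripper_force: 30.3
```

Gripped, at 32.3 mm. I'll lift it straight out.

servo_tool:
  rows:
    - {"angular": [0, 0, 0], "delta_pos": [0, 0, -0.003], "grip": 0.3}
    - {"angular": [0, 0, 0], "delta_pos": [0, 0, -0.012], "grip": 0.3}
    - {"angular": [0, 0, 0], "delta_pos": [0, 0, -0.027], "grip": 0.3}
    - {"angular": [0, 0, 0], "delta_pos": [0, 0, -0.047], "grip": 0.3}
    - {"angular": [0, 0, 0], "delta_pos": [0, 0, -0.07], "grip": 0.3}
    - {"angular": [0, 0, 0], "delta_pos": [0, 0, -0.095], "grip": 0.3}
    - {"angular": [0, 0, 0], "delta_pos": [0, 0, -0.12], "grip": 0.3}
    - {"angular": [0, 0, 0], "delta_pos": [0, 0, -0.145], "grip": 0.3}
  newtons: 40

```text
time_s: 12.2
tool_pos: [563.5, -285.3, 248.8]
orientation: [3.141, -0.001, -3.09]
force: [0.4, -0.4, -0.8]
width: 32.1
gripper_force: 39.7
```

servo_tool:
  rows:
    - {"angular": [0, 0, 0], "delta_pos": [0, 0, -0.02], "grip": 0.3}
    - {"angular": [0, 0, 0], "delta_pos": [0, 0, -0.04], "grip": 0.3}
    - {"angular": [0, 0, 0], "delta_pos": [0, 0, -0.055], "grip": 0.3}
    - {"angular": [0, 0, 0], "delta_pos": [0, 0, -0.06], "grip": 0.3}
    - {"angular": [0, 0, 0], "delta_pos": [0, 0, -0.06], "grip": 0.3}
    - {"angular": [0, 0, 0], "delta_pos": [0, 0, -0.06], "grip": 0.3}

```text
time_s: 12.8
tool_pos: [563.5, -285.1, 306.7]
orientation: [3.14, -0.002, -3.09]
force: [-0.6, -0.2, -1.2]
width: 32.4
gripper_force: 39.7
```

```bash
python3 - <<'E'
from h import *
a=snap('scene','s5');b=snap('side','d5')
go((520.6,85.9,308))
cv2.imwrite('pics/s5c.png',np.hstack([cv2.resize(a['image'][20:180,140:300],(400,400)),cv2.resize(b['image'][20:180,260:420],(400,400))]))
E
```

```text
t 12.9 pos [ 563.5 -285.1  306.5] ori [ 3.141e+00 -2.000e-03 -3.089e+00] F [ 0.1  0.3 -1.6] w 32.3 gf 39.7
delta [ 0.0235  0.3727 -0.001 ] ang [ 0.06 -0.14 -0.02]
```

View pics/s5c.png

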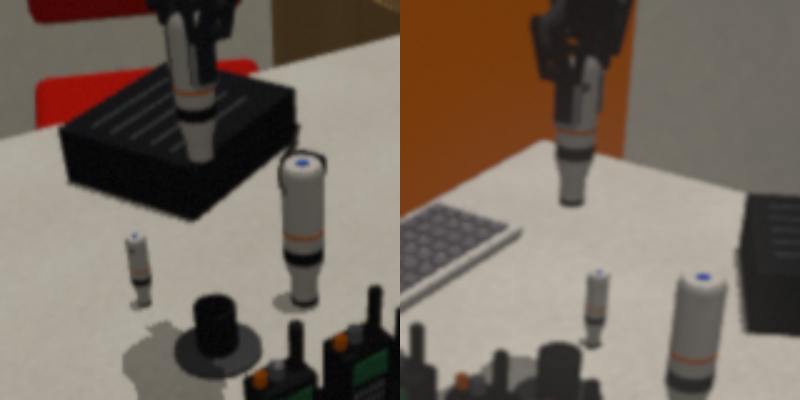

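The scope is held and clear of the stand, with the lens end near (203,158) left and (571,203) right. I'll carry it over the radios with the lens near z 211.

servo_tool:
  rows:
    - {"angular": [0, 0, 0], "delta_pos": [0.0006, 0.01, 0], "grip": 0.3}
    - {"angular": [0, 0, 0], "delta_pos": [0.002, 0.03, 0], "grip": 0.3}
    - {"angular": [0, 0, 0], "delta_pos": [0.004, 0.06, 0], "grip": 0.3}
    - {"angular": [0, 0, 0], "delta_pos": [0.006, 0.095, 0], "grip": 0.3}
    - {"angular": [0, 0, 0], "delta_pos": [0.008, 0.13, 0], "grip": 0.3}
    - {"angular": [0, 0, 0], "delta_pos": [0.01, 0.165, 0], "grip": 0.3}
    - {"angular": [0, 0, 0], "delta_pos": [0.0126, 0.2, 0], "grip": 0.3}
    - {"angular": [0, 0, 0], "delta_pos": [0.0148, 0.235, 0], "grip": 0.3}

```text
time_s: 13.7
tool_pos: [536.1, -49.5, 307.7]
orientation: [3.141, -0.001, -3.089]
force: [-0.3, 0.4, -1.5]
width: 32.4
gripper_force: 39.8
```

servo_tool:
  rows:
    - {"angular": [0, 0, 0], "delta_pos": [0.002, 0.035, 0], "grip": 0.3}
    - {"angular": [0, 0, 0], "delta_pos": [0.004, 0.07, 0], "grip": 0.3}
    - {"angular": [0, 0, 0], "delta_pos": [0.006, 0.1, 0], "grip": 0.3}
    - {"angular": [0, 0, 0], "delta_pos": [0.008, 0.12, 0], "grip": 0.3}
    - {"angular": [0, 0, 0], "delta_pos": [0.009, 0.133, 0], "grip": 0.3}
    - {"angular": [0, 0, 0], "delta_pos": [0.009, 0.138, 0], "grip": 0.3}
    - {"angular": [0, 0, 0], "delta_pos": [0.009, 0.138, 0], "grip": 0.3}
    - {"angular": [0, 0, 0], "delta_pos": [0.009, 0.138, 0], "grip": 0.3}

```text
time_s: 14.5
tool_pos: [520.7, 85.4, 307.8]
orientation: [-3.141, -0.0, -3.09]
force: [-0.1, 0.6, -1.1]
width: 32.4
gripper_force: 39.8
```

```bash
python3 - <<'E'
from h import *
a=load('s5');b=load('d5')
print('lens0',tri((a,221.2,83),(b,328.4,101)),'ring0',tri((a,140+194*.4,20+93*.4),(b,260+174*.4,20+133*.4)))
a=snap('scene','s6');b=snap('side','d6');snap('wrist','w6')
go((520.6,85.9,175.7))
P=np.array([520.6,85.9,190])
ims=[]
for c in(a,b):
    u,v=map(int,proj(c,np.array([521,86,170]))); u0,v0=u-60,v-80; print(u0,v0)
    ims.append(cv2.resize(c['image'][v0:v0+160,u0:u0+106],(398,600),interpolation=cv2.INTER_CUBIC))
cv2.imwrite('pics/s6c.png',np.hstack(ims))
E
```

```text
lens0 (array([ 560.94065774, -282.38027803,  212.51962324]), [np.float64(1.241489697995218), np.float64(1.2414896979952843)]) ring0 (array([ 563.59518776, -283.13970236,  273.19878991]), [np.float64(0.5135245665981119), np.float64(0.5135245665981032)])
t 14.65 pos [520.8  85.2 307.9] ori [-3.141 -0.    -3.091] F [ 0.1 -0.5 -1. ] w 32.3 gf 39.8
delta [1.000e-04 7.000e-04 1.322e-01] ang [-0.01 -0.01 -0.09]
281 110
172 121
```

View pics/s6c.png

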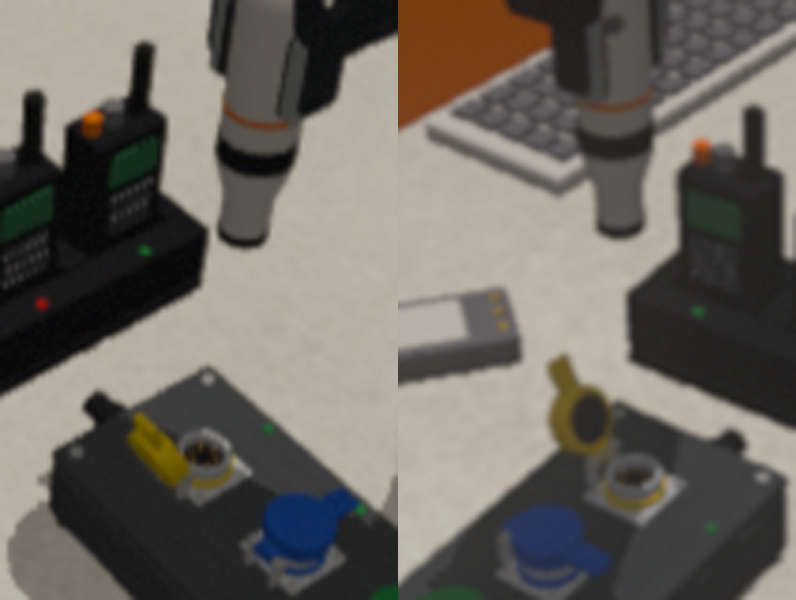

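The crop shows the lens end centre at about (244,230) left and (620,223) right. The open yellow rim is at (206,448) left and (635,470) right, its cap is leaning well back, and the radios are undisturbed.

```bash
python3 - <<'E'
from h import *
a=load('s6');b=load('d6');w=load('w6')
A=lambda x,y:(a,281+x/3.755,110+y/3.75); B=lambda x,y:(b,172+(x-398)/3.755,121+y/3.75)
print('lens',tri(A(244,230),B(620,223)))
print('rim',tri(A(206,448),B(635,470)))
def circ(z0,rad,c,xy): 
    t=np.linspace(0,2*np.pi,90); return np.array([proj(c,np.array([xy[0]+rad*np.cos(s),xy[1]+rad*np.sin(s),z0])) for s in t])
for n,c,f in(('scene',a,lambda p:((p-[281,110])*3.755)),('side',b,lambda p:(p-[172,121])*3.755+[398,0])):
    for nm,z,rd,xy in(('lens',212.2,11,(520.8,85.3)),('bandbody',212.2+45,16.5,(520.8,85.3)),('rim',69,14,(520.6,85.9))):
        p=f(circ(z,rd,c,xy)); print(n,nm,'x',p[:,0].min().round(),p[:,0].max().round(),'y',p[:,1].min().round(),p[:,1].max().round())
E
```

```text
lens (array([519.89963827,  86.8624178 , 213.72904513]), [np.float64(0.45767688770910764), np.float64(0.45767688770912396)])
rim (array([519.54410367,  86.79632228,  69.91044324]), [np.float64(0.5194920936443562), np.float64(0.5194920936442695)])
scene lens x 214.0 265.0 y 214.0 247.0
scene bandbody x 213.0 294.0 y 124.0 173.0
scene rim x 174.0 231.0 y 427.0 470.0
side lens x 596.0 645.0 y 211.0 239.0
side bandbody x 577.0 654.0 y 118.0 158.0
side rim x 605.0 663.0 y 452.0 490.0
```

The lens and rim agree within 0.5 mm in x and y, and the scope is upright. I'll descend 133 mm and let it settle.

servo_tool:
  rows:
    - {"angular": [0, 0, 0], "delta_pos": [0, 0.0003, 0.01], "grip": 0.3}
    - {"angular": [0, 0, 0], "delta_pos": [0, 0.0003, 0.03], "grip": 0.3}
    - {"angular": [0, 0, 0], "delta_pos": [0, 0.0003, 0.05], "grip": 0.3}
    - {"angular": [0, 0, 0], "delta_pos": [0, 0.0003, 0.07], "grip": 0.3}
    - {"angular": [0, 0, 0], "delta_pos": [0, 0.0003, 0.085], "grip": 0.3}
    - {"angular": [0, 0, 0], "delta_pos": [0, 0.0003, 0.097], "grip": 0.3}
    - {"angular": [0, 0, 0], "delta_pos": [0, 0.0003, 0.106], "grip": 0.3}
    - {"angular": [0, 0, 0], "delta_pos": [0, 0.0003, 0.113], "grip": 0.3}

```text
time_s: 15.45
tool_pos: [520.7, 86.1, 194.2]
orientation: [-3.141, -0.0, -3.089]
force: [-0.5, 0.9, -0.7]
width: 32.3
gripper_force: 39.8
```

servo_tool:
  rows:
    - {"angular": [0, 0, 0], "delta_pos": [0, 0, 0.005], "grip": 0.3}
    - {"angular": [0, 0, 0], "delta_pos": [0, 0, 0.01], "grip": 0.3}
    - {"angular": [0, 0, 0], "delta_pos": [0, 0, 0.014], "grip": 0.3}
    - {"angular": [0, 0, 0], "delta_pos": [0, 0, 0.017], "grip": 0.3}
    - {"angular": [0, 0, 0], "delta_pos": [0, 0, 0.019], "grip": 0.3}
    - {"angular": [0, 0, 0], "delta_pos": [0, 0, 0.02], "grip": 0.3}
    - {"angular": [0, 0, 0], "delta_pos": [0, 0, 0.02], "grip": 0.3}
    - {"angular": [0, 0, 0], "delta_pos": [0, 0, 0.02], "grip": 0.3}

```text
time_s: 16.25
tool_pos: [520.8, 86.3, 175.1]
orientation: [3.142, 0.0, -3.089]
force: [0.1, 0.4, -1.4]
width: 32.2
gripper_force: 39.8
```

servo_tool:
  rows:
    - {"angular": [0, 0, 0], "delta_pos": [0, 0, 0], "grip": 0.3}
    - {"angular": [0, 0, 0], "delta_pos": [0, 0, 0], "grip": 0.3}
    - {"angular": [0, 0, 0], "delta_pos": [0, 0, 0], "grip": 0.3}
    - {"angular": [0, 0, 0], "delta_pos": [0, 0, 0], "grip": 0.3}
    - {"angular": [0, 0, 0], "delta_pos": [0, 0, 0], "grip": 0.3}
    - {"angular": [0, 0, 0], "delta_pos": [0, 0, 0], "grip": 0.3}

```text
time_s: 16.85
tool_pos: [520.7, 86.3, 175.0]
orientation: [3.142, 0.0, -3.089]
force: [-0.1, 1.5, -1.4]
width: 32.4
gripper_force: 39.8
```

```bash
python3 - <<'E'
from h import *
a0=load('s6');a=snap('scene','s7');b=snap('side','d7')
go((520.7,85.7,174.7)); print(abs(r.state()['qd']).max())
# cap/radio stability: change between pictures in scene regions (yellow mask shift)
for n,c0,c in(('scene',a0,a),('side',load('d6'),b)):
    for nm,P in(('tab',(562,88,115)),('blue',(517,151,80)),('green',(513,216,80)),('bat',(737,18,10)),('ant1',(582,-89,168)),('ant2',(505,-95,168)),('ant3',(429,-101,168))):
        u,v=map(int,proj(c,np.array(P))); s=np.s_[v-8:v+8,u-8:u+8]
        print(n,nm,u,v,np.abs(c0['image'][s].astype(int)-c['image'][s]).mean().round(1))
E
```

```text
t 16.95 pos [520.7  86.3 174.9] ori [-3.142 -0.    -3.089] F [ 0.   0.  -0.1] w 31.9 gf 39.8
delta [ 0.     -0.0006  0.0002] ang [-0.   -0.   -0.01]
0.0015487306857933235
scene tab 320 222 5.1
scene blue 360 248 3.5
scene green 388 274 4.2
scene bat 218 272 5.6
scene ant1 258 149 4.5
scene ant2 290 135 5.0
scene ant3 318 122 5.0
side tab 215 218 14.7
side blue 211 262 2.5
side green 186 284 4.3
side bat 182 211 6.4
side ant1 266 150 10.5
side ant2 300 161 7.5
side ant3 335 173 4.9
```

servo_tool:
  rows:
    - {"angular": [0, 0, 0], "delta_pos": [0, -0.0007, 0], "grip": 0.3}
    - {"angular": [0, 0, 0], "delta_pos": [0, -0.0007, 0], "grip": 0.3}
    - {"angular": [0, 0, 0], "delta_pos": [0, -0.0007, 0], "grip": 0.3}
    - {"angular": [0, 0, 0], "delta_pos": [0, -0.0007, 0], "grip": 0.3}
    - {"angular": [0, 0, 0], "delta_pos": [0, -0.0007, 0], "grip": 0.3}
    - {"angular": [0, 0, 0], "delta_pos": [0, -0.0007, 0], "grip": 0.3}

```text
time_s: 17.55
tool_pos: [520.7, 85.6, 174.9]
orientation: [3.142, 0.0, -3.089]
force: [0.6, -0.0, -2.6]
width: 32.6
gripper_force: 39.8
```

```bash
python3 - <<'E'
from h import *
go((520.7,85.6,174.7)); print(abs(r.state()['qd']).max())
snap('side','d8');snap('scene','s8')
for n,(u,v) in(('d',(215,215)),('s',(322,228))):
  for k in'68':
    i=load(n+k)['image'][v-25:v+25,u-20:u+15]; h=cv2.cvtColor(i,cv2.COLOR_BGR2HSV); m=cv2.inRange(h,(18,120,40),(35,255,255))
    y,x=np.nonzero(m); print(n+k,len(x),x.mean(),y.mean(),y.min())
E
```

```text
t 17.55 pos [520.7  85.6 174.9] ori [ 3.142  0.    -3.089] F [ 0.6 -0.  -2.6] w 32.6 gf 39.8
delta [0.     0.     0.0002] ang [ 0.    0.   -0.02]
0.0022660340514296965
d6 133 22.195488721804512 39.150375939849624 27
d8 136 22.13235294117647 39.22794117647059 27
s6 198 21.484848484848484 27.348484848484848 17
s8 197 21.228426395939085 27.223350253807105 17
```

The cap hasn't moved, and the scope is steady and in place. I'm handing it in.

```bash
python3 -c "
from rig import r
print(r.sign_off())"
```

```text
the job is handed in; nothing more can be done
None
```

The job is handed in at about 17.7 s, no verdict returned: blue pressed shut, yellow flipped open past upright, green left shut, and the scope held still and upright about 10 mm above the yellow rim, centred to about 0.5 mm.

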